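# Cap two coolant tanks with the caps that fit

### The arm

A 6-joint arm with a two-finger parallel gripper is mounted at the origin on the work surface. World frame = base frame: x ahead of the robot, y to its left, z up, the work surface at z = 0. Lengths are in m, angles in rad, forces in N, time in s.
With the tool pointing down it reaches from about 0.375 to 0.925 m from the base axis. Payload 5.7 kg.
Tool frame: the origin (TCP) lies at the very end of the fingers, on their centre line; the grasp point (between the pads) lies 19 mm behind it (arm.grasp_offset is the distance from the TCP to the grasp point, in m); z points along the fingers, y is the line along which they close (so a half turn about z gives the same grasp; the last joint's range is limited). The gripper opens to 85 mm and grips with 20 to 120 N. Pads are 22 mm wide; open, the fingers measure 114 mm over their backs; the gripper's body (76 mm by 85 mm) begins 54 mm behind the grasp point. The pads swing forward as they close: fully open they stand 13 mm farther back than shut.
Start: joints at [-1.247, 0.359, 1.51, -0, 1.272, -0.115], TCP at [0.255, -0.543, 0.199] pointing down, gripper open.
Joint ranges: [-2.97, 2.97], [-1.01, 2.36], [0.21, 2.38], [-0.96, 4.11], [0.2, 2.71], [-2.98, 2.98]. Speed limits (rad/s): [2.39, 2.39, 3.14, 3.14, 3.14, 3.14].

### API

Orientations are given as a 3x3 rotation matrix whose columns are the frame's x, y, z axes.
In Python, from bench import arm gives the robot as it stands. The module is installed in compiled form; this text tells all that it offers.
- The arm moves only by the tool step_arm, never from a script. Its argument "rows" is one flat list of numbers, 7 for each row, row after row: the turn, a rotation vector about the world's x, y, z in rad, then the shift along the world's x, y, z in m, then the opening, from 0 (shut) to 1 (fully open). In form: [wx, wy, wz, dx, dy, dz, claw, wx, wy, wz, dx, dy, dz, claw, ...]. A call has 1 to 5 rows; each row shifts and turns the commanded pose from where the row before left it; what a row does not reach is not made up. A row lasts 1/8 s, in which the tool goes at most 62.5 mm and 10.7 degrees, less where a joint would pass 70% of its speed; a pose out of reach is approached as far as the arm can. A call with a gripper value outside its range is refused whole. The fingers move at their own pace and stop on an object; "squeeze" is the grip in N (left out, the last holds). Time passes only in rows, so rows that do not move let the fingers close. It gives the time, the measured TCP pose, the force, the opening and the grip force at its end, in the units of the state.
- arm.state(): the state, without advancing time (a new reading comes with each control period).
- arm.snapshot(name): name is "side" or "top"; returns a dict with "color" (384x512x3 uint8, red, green, blue), "range_z" (384x512 float32, m along the optical axis (not along the pixel's ray), 0 where there is no reading), "intrinsics" (3x3 intrinsics, pixels), "pose" (4x4, takes a point from camera to world coordinates). Camera axes: x right, y down, z forward; pixel columns grow to the right and rows downward; lengths in m; the calibration is good to about 2 mm. A picture is of the moment at which its call begins.
- arm.hand_in(): hands the job in; it is judged then, once.
The state is a dict: "time": time; "joint_pos": joint angles; "dq": joint speeds; "joint_efforts": joint torques, N m; "tcp_pos": TCP position; "tcp_rot": TCP orientation; "wrist_force": force on the tool from outside, world axes, zero at the start; "moment": the same for the moment, N m; "gripper_width": finger opening in m; "finger_force": force on a finger pad.
Only numpy, scipy, OpenCV 4.12 (cv2) and the standard library are available. Lean on these libraries where they do the work, as an engineer would, in place of code of your own. Each camera call takes 0.05 s, during which the arm holds its last target. There are 200 camera calls.

### The job

Two salvaged coolant tanks in the rack have lost their caps, and two look-alike caps lie on the bench: each cap fits only one of the tanks. Try them to find which goes where, starting with the cap's pointer at the rib on the tank, and screw each cap clockwise onto its tank until it is fully home. Leave both tanks closed and the other parts on the bench where they are.

Things in the scene. Friction and masses are not known exactly. Their poses are not given: they have to be found in the camera images.
- cap_1_mid (a point): centre (on the axis, half-way up) of one of two caps that look alike outside: black screw cap, hollow ribbed skirt 70 mm across, on it an upright grip bar 60 mm long, 14 wide, 28 high; 54 mm tall in all. The point is 27 mm above the lower rim, 27 below the bar's top and 1 above the flat disc the bar stands on. z up; x runs along the bar to a small pointer nub on the edge (41 mm out).
- cap_2_mid (a point): centre (on the axis, half-way up) of the other of two caps that look alike outside: black screw cap, hollow ribbed skirt 70 mm across, on it an upright grip bar 60 mm long, 14 wide, 28 high; 54 mm tall in all. The point is 27 mm above the lower rim, 27 below the bar's top and 1 above the flat disc the bar stands on. z up; x runs along the bar to a small pointer nub on the edge (41 mm out).
- cap_1: the cap of cap_1_mid, 50 to 100 g, upright on the bench at the start; origin at the centre of the skirt's lower rim, same axes. Inside, near the lower rim, lugs that run in a tank's thread: one cap has two, the other three, evenly spaced; which has which is not told.
- cap_2: the cap of cap_2_mid, 50 to 100 g, upright on the bench at the start; origin at the centre of the skirt's lower rim, same axes. Inside, near the lower rim, lugs that run in a tank's thread: one cap has two, the other three, evenly spaced; which has which is not told.
- mouth_left (a point): centre of the top of the neck of the tank at the rack's left (+y) end, 98 mm above the bench. Neck 44 mm across (57 over its coarse outer threads), 24 mm high above the tank. z up; x points over a small black rib beside the neck, the mark for a cap's pointer when it is set on. Its upper 10 mm taper to 36 mm across; a cap has 2 mm sideways play on it.
- mouth_right (a point): centre of the top of the neck of the tank at the rack's right (-y) end, 98 mm above the bench. Neck 44 mm across (57 over its coarse outer threads), 24 mm high above the tank. z up; x points over a small black rib beside the neck, the mark for a cap's pointer when it is set on. Its upper 10 mm taper to 36 mm across; a cap has 2 mm sideways play on it.
- rack: fixed steel rack, 150 x 400 mm, origin under its centre; it holds two low white tanks (112 x 145 mm, 66 high), necks at y = +100 and -100 mm in its frame. One neck has two thread starts, the other three; which stands where varies. Necks fit only the cap with as many lugs; both close clockwise seen from above.
- rack_mid (a point): How a cap goes on: cap x along the neck's x (within 10 degrees), lower. The right cap drops until its centre is 11 mm above the neck top; 65 to 77 degrees clockwise then draws it 6 mm down to a stop, home (centre 5 mm above). The wrong one stays 21 mm above, on the threads. This point: centre of the rack, at the neck tops' height, axes of the rack.
- pulley: bystander: aluminium belt pulley 80 mm across, 36 mm high; origin under its centre
- filter: bystander: grey oil filter, upright, 76 mm across, 85 mm high; origin under its centre
- driver: bystander: screwdriver lying on the bench; origin under its middle, x along it
There are look-alikes about, which are no part of the job. Leave any red look-alike of the cap_2 alone.

How it is judged:
On the way:
1. one cap is screwed fully home on a tank (((horizontal distance between cap_1_mid and mouth_left below 0.005 m and z of cap_1_mid in the frame of mouth_left between 0.002 and 0.0068 m and angle between cap_1_mid's own z axis and vertical below 0.06 rad) or (horizontal distance between cap_1_mid and mouth_right below 0.005 m and z of cap_1_mid in the frame of mouth_right between 0.002 and 0.0068 m and angle between cap_1_mid's own z axis and vertical below 0.06 rad) or (horizontal distance between cap_2_mid and mouth_left below 0.005 m and z of cap_2_mid in the frame of mouth_left between 0.002 and 0.0068 m and angle between cap_2_mid's own z axis and vertical below 0.06 rad) or (horizontal distance between cap_2_mid and mouth_right below 0.005 m and z of cap_2_mid in the frame of mouth_right between 0.002 and 0.0068 m and angle between cap_2_mid's own z axis and vertical below 0.06 rad))), for 0.2 s.
At the end, for the whole second after the job is handed in: Each tank carries the cap that fits it, fully home: cap centre within 5 mm sideways of the neck's axis and less than 6.8 mm above the neck's top (5 mm is home), level within 0.06 rad, at rest; the bystanders have not been moved by more than 30 mm ((((horizontal distance between cap_1_mid and mouth_left below 0.005 m and z of cap_1_mid in the frame of mouth_left between 0.002 and 0.0068 m and angle between cap_1_mid's own z axis and vertical below 0.06 rad) and (horizontal distance between cap_2_mid and mouth_right below 0.005 m and z of cap_2_mid in the frame of mouth_right between 0.002 and 0.0068 m and angle between cap_2_mid's own z axis and vertical below 0.06 rad)) or ((horizontal distance between cap_1_mid and mouth_right below 0.005 m and z of cap_1_mid in the frame of mouth_right between 0.002 and 0.0068 m and angle between cap_1_mid's own z axis and vertical below 0.06 rad) and (horizontal distance between cap_2_mid and mouth_left below 0.005 m and z of cap_2_mid in the frame of mouth_left between 0.002 and 0.0068 m and angle between cap_2_mid's own z axis and vertical below 0.06 rad))) and linear speed of each of cap_1, cap_2 below 0.02 m/s); the robot touches nothing.
It fails at once if the pulley on the bench is moved by more than 30 mm (distance of pulley from where it was at the start of the episode above 0.03 m).
It fails at once if the filter on the bench is moved by more than 30 mm (distance of filter from where it was at the start of the episode above 0.03 m).
It fails at once if the driver on the bench is moved by more than 30 mm (distance of driver from where it was at the start of the episode above 0.03 m).
It also fails if it takes over 61 s, if anything falls off the work surface, if the arm or the gripper's body presses on something with over 40 N, if the wrist force passes 120 N, or if a joint passes its speed limit or range.

## Working session

There is one attempt and no reset: what is moved stays moved. The work goes in short steps, Python scripts to look and compute and a tool call to move; the robot and the scene stay as the last step left them, time stands still between calls to the robot, and variables do not carry over. Pictures are saved under pics/ and viewed, at most 10 in all, crops included, and the job is handed in when it is done.

Besides the shell and the picture viewer there is one more tool, called as name(argument=value, ...) on one line, values as JSON. step_arm: Moves the arm, as the interface text tells. Its arguments: {"type":"object","properties":{"rows":{"type":"array","items":{"type":"number"}},"squeeze":{"type":"number"}},"required":["rows"]}

```bash
mkdir -p pics; cat > h.py <<'E'
import numpy as np, cv2
from bench import arm
def snap(n):
    s=arm.snapshot(n); K=np.array(s['intrinsics']);T=np.array(s['pose']);z=s['range_z']
    v,u=np.mgrid[:384,:512]
    P=np.stack([(u-K[0,2])/K[0,0]*z,(v-K[1,2])/K[1,1]*z,z],-1)@T[:3,:3].T+T[:3,3]
    P[z==0]=np.nan
    return s['color'],P,K,T
def ray(K,T,u,v,h):
    d=T[:3,:3]@np.array([(u-K[0,2])/K[0,0],(v-K[1,2])/K[1,1],1]);return T[:3,3]+d*(h-T[2,3])/d[2]
E
python3 - <<'E'
from h import *
a=[]
for n in('top','side'):
    c,P,K,T=snap(n);cv2.imwrite(f'pics/{n}0.png',cv2.resize(c[:,:,::-1],(800,600)));np.savez(f'{n}0.npz',c=c,P=P,K=K,T=T);print(n,T.round(3).tolist(),K[0,0])
E
```

```text
top [[-0.026, -0.996, 0.087, 0.409], [-1.0, 0.026, 0.006, -0.02], [-0.008, -0.087, -0.996, 1.398], [0.0, 0.0, 0.0, 1.0]] 447.60646284218177
side [[-0.864, -0.32, 0.39, 0.092], [-0.504, 0.533, -0.68, 0.718], [0.009, -0.784, -0.621, 0.734], [0.0, 0.0, 0.0, 1.0]] 377.7267534552974
```

View pics/top0.png

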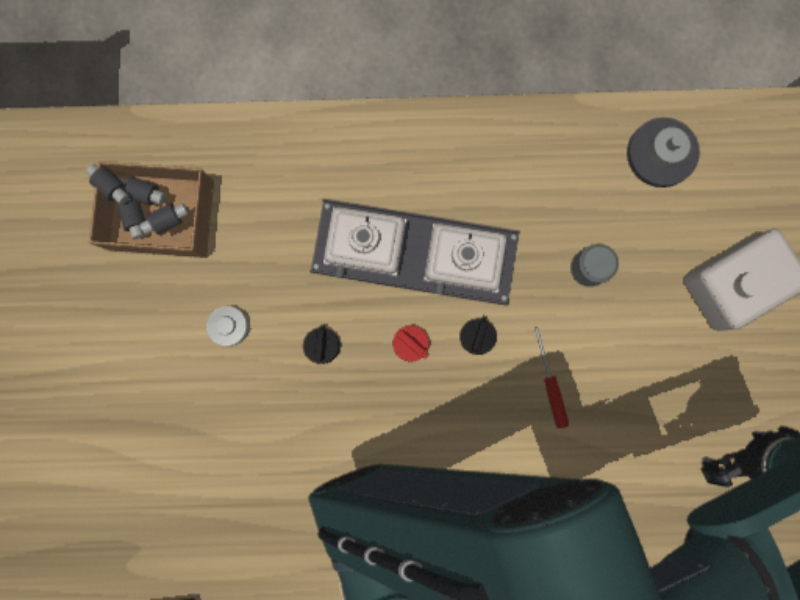

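View pics/side0.png

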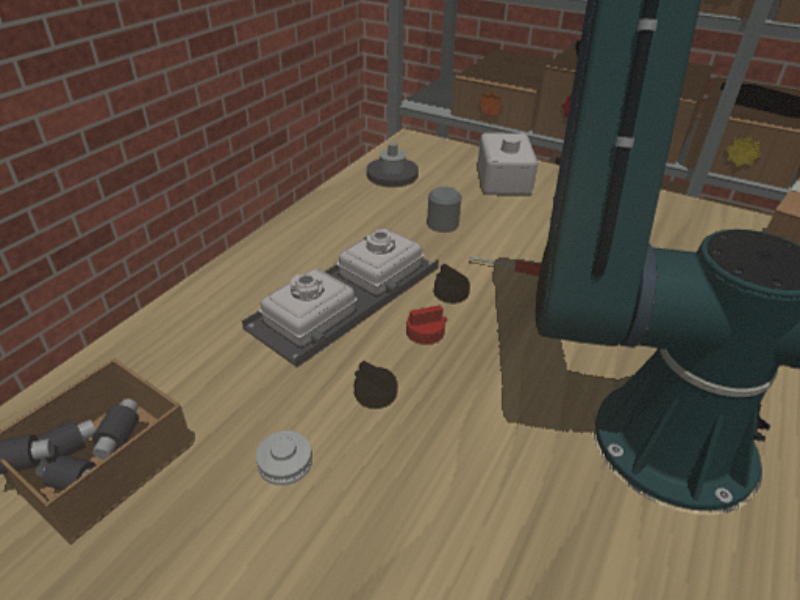

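Candidates (top view, 800x600 px): black caps at (322,345) and (478,336), the red look-alike at (411,343), the pulley at (228,326) and the filter at (596,264). I take the two black caps. The necks are at (364,237) and (468,254), with their ribs on the far side. Next I measure these and take one close crop.

```bash
python3 - <<'E'
from h import *
d=np.load('top0.npz');c,P,K,T=d['c'],d['P'],d['K'],d['T']
cv2.imwrite('pics/crop.png',cv2.resize(c[120:235,185:345,::-1],(800,575),interpolation=cv2.INTER_CUBIC))
s=.64
for n,(u,v) in dict(L=(322*s,345*s),R=(478*s,336*s)).items():
    u,v=int(u),int(v); box=np.zeros((384,512),bool); box[v-18:v+19,u-18:u+19]=1
    X=P.reshape(-1,3)[(box&(c.max(2)<75)).ravel()]  
    bar=X[X[:,2]>.043]; disc=X[(X[:,2]>.015)]
    m=bar[:,:2].mean(0); w,V=np.linalg.eigh(np.cov((bar[:,:2]-m).T)); a=V[:,1]
    (cx,cy),r=cv2.minEnclosingCircle(disc[:,:2].astype(np.float32))
    pr=(disc[:,:2]-m)@a
    print(n,'bar',m.round(4),len(bar),bar[:,2].max().round(4),'ang',np.degrees(np.arctan2(a[1],a[0])).round(1),'ext',((bar[:,:2]-m)@a).min().round(3),((bar[:,:2]-m)@a).max().round(3),'disc ext',pr.min().round(3),pr.max().round(3),'circ',cx,cy,r)
for n,(u,v) in dict(L=(364*s,237*s),R=(468*s,254*s)).items():
    u,v=int(u),int(v); box=np.zeros((384,512),bool); box[v-18:v+19,u-18:u+19]=1
    X=P.reshape(-1,3)[box.ravel()]
    t=X[X[:,2]>.092]; (cx,cy),r=cv2.minEnclosingCircle(t[:,:2].astype(np.float32))
    k=P.reshape(-1,3)[(box&(c.max(2)<60)).ravel()]
    print(n,'neck',t.mean(0).round(4),len(t),'circ',round(cx,4),round(cy,4),round(r,4),'dark',k.mean(0).round(4),len(k))
E
```

```text
L bar [0.4461 0.148 ] 101 0.0598 ang 174.3 ext -0.029 0.029 disc ext -0.039 0.034 circ 0.4484628438949585 0.14622929692268372 0.03704424202442169
R bar [ 0.4559 -0.161 ] 97 0.061 ang 161.0 ext -0.03 0.029 disc ext -0.041 0.034 circ 0.45910704135894775 -0.16113604605197906 0.0381111204624176
L neck [0.6482 0.0557 0.0966] 211 circ 0.6483 0.0565 0.0281 dark [0.71   0.0308 0.0249] 17
R neck [ 0.6104 -0.1395  0.0968] 219 circ 0.6101 -0.1396 0.0285 dark [ 0.6712 -0.1727  0.0232] 14
```

View pics/crop.png

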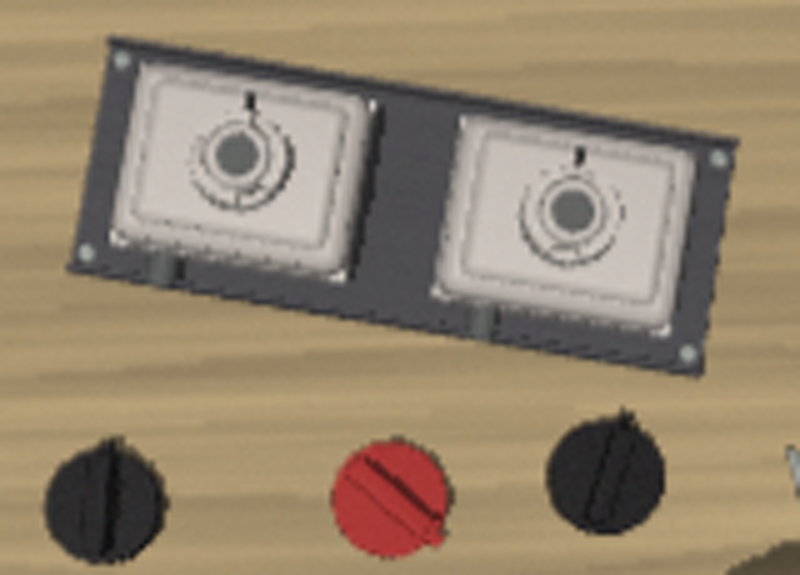

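The crop confirms it: both black caps have their nub on the far (+x) side, and the red one is excluded. Each neck's rib is at the far side, at crop (251,103) and (580,157).

```bash
python3 - <<'E'
from h import *
d=np.load('top0.npz');c,P,K,T=d['c'],d['P'],d['K'],d['T']
g=c.max(2).astype(float)
for n,(u,v),N in(('L',(235,141),(.6482,.0562)),('R',(301,151),(.6102,-.1395))):
    w=np.zeros(g.shape,bool);w[v-6:v+5,u-5:u+6]=1
    vv,uu=np.nonzero(w&(g<70)); k=np.clip(110-g[vv,uu],0,None)
    p=ray(K,T,(uu*k).sum()/k.sum(),(vv*k).sum()/k.sum(),.07);dl=p[:2]-N
    print(n,len(uu),p.round(4),'r',np.hypot(*dl).round(4),'ang',np.degrees(np.arctan2(dl[1],dl[0])).round(1), 'z at rib', np.nanmedian(P[vv,uu,2]).round(3))
# neck from side cam + mouth hole
d=np.load('side0.npz');X=d['P'].reshape(-1,3)
for N in((.6482,.0562),(.6102,-.1395)):
    t=X[(np.hypot(X[:,0]-N[0],X[:,1]-N[1])<.04)&(X[:,2]>.09)]
    if len(t): print('side neck',cv2.minEnclosingCircle(t[:,:2].astype(np.float32)),t[:,2].max())
for N in((.4461,.148),(.4559,-.161)):
    t=X[(np.hypot(X[:,0]-N[0],X[:,1]-N[1])<.045)&(X[:,2]>.045)]
    print('side bar',t.mean(0).round(4),t[:,:2].min(0).round(3),t[:,:2].max(0).round(3),t[:,2].max().round(4))
s=arm.state()
print({k:np.round(s[k],4).tolist() for k in('time','joint_pos','tcp_pos','tcp_rot','wrist_force','gripper_width')})
E
```

```text
L 3 [0.6853 0.048  0.07  ] r 0.038 ang -12.5 z at rib 0.074
R 4 [ 0.6548 -0.1553  0.07  ] r 0.0473 ang -19.5 z at rib 0.043
side neck ((0.6458108425140381, 0.053871408104896545), 0.029871033504605293) 0.10008120938208098
side neck ((0.6092772483825684, -0.1386391669511795), 0.031213674694299698) 0.09966744878081413
side bar [0.443  0.1494 0.0517] [0.414 0.138] [0.473 0.158] 0.0563
side bar [ 0.4528 -0.1603  0.0513] [ 0.425 -0.178] [ 0.484 -0.148] 0.0555
{'time': 0.1, 'joint_pos': [-1.2471, 0.3594, 1.5114, -0.0, 1.2725, -0.1151], 'tcp_pos': [0.2547, -0.5425, 0.1982], 'tcp_rot': [[0.9052, 0.4249, -0.0006], [0.4249, -0.9052, 0.0017], [0.0002, -0.0017, -1.0]], 'wrist_force': [-0.2826, 0.86, 0.0944], 'gripper_width': 0.0851}
```

step_arm(rows=[0, 0, 0.158, 0.0133, 0.0254, 0, 0.6, 0, 0, 0.158, 0.0133, 0.0254, 0, 0.6, 0, 0, 0.158, 0.0133, 0.0254, 0, 0.6, 0, 0, 0.158, 0.0133, 0.0254, 0, 0.6, 0, 0, 0.158, 0.0133, 0.0254, 0, 0.6])

```text
time: 0.72
tcp_pos: [0.3216, -0.415, 0.1986]
tcp_rot: [[0.331, 0.944, -0.0], [0.944, -0.331, 0.001], [0.001, -0.001, -1.0]]
wrist_force: [-0.0, 0.1, 0.4]
gripper_width: 0.0512
finger_force: 0.0
```

step_arm(rows=[0, 0, 0.158, 0.0133, 0.0254, 0, 0.6, 0, 0, 0.158, 0.0133, 0.0254, 0, 0.6, 0, 0, 0.158, 0.0133, 0.0254, 0, 0.6, 0, 0, 0.158, 0.0133, 0.0254, 0, 0.6, 0, 0, 0.158, 0.0133, 0.0254, 0, 0.6])

```text
time: 1.35
tcp_pos: [0.388, -0.288, 0.1987]
tcp_rot: [[-0.438, 0.899, -0.001], [0.899, 0.438, 0.0], [0.001, -0.0, -1.0]]
wrist_force: [-0.0, -0.6, 0.4]
gripper_width: 0.0512
finger_force: 0.0
```

step_arm(rows=[0, 0, 0.158, 0.0133, 0.0254, 0, 0.6, 0, 0, 0.158, 0.0133, 0.0254, 0, 0.6, 0, 0, 0.158, 0.0133, 0.0254, 0, 0.6, 0, 0, 0.158, 0.0133, 0.0254, 0, 0.6, 0, 0, 0.158, 0.0133, 0.0254, 0, 0.6])

```text
time: 1.98
tcp_pos: [0.4544, -0.1611, 0.1987]
tcp_rot: [[-0.947, 0.322, -0.001], [0.322, 0.947, 0.0], [0.001, 0.0, -1.0]]
wrist_force: [1.1, -0.6, 0.3]
gripper_width: 0.0513
finger_force: 0.0
```

```bash
cat >> h.py <<'E'
def st():
    s=arm.state();R=np.array(s['tcp_rot']);print('t',s['time'],'tcp',np.round(s['tcp_pos'],4),'yaw',np.degrees(np.arctan2(R[1,0],R[0,0])).round(1),'tilt',R[:,2].round(3),'q6',round(s['joint_pos'][5],2),'F',np.round(s['wrist_force'],1),'M',np.round(s['moment'],2),'w',round(s['gripper_width'],4),'ff',np.round(s['finger_force'],1))
E
python3 - <<'E'
from h import *
st()
d=np.load('top0.npz');c,K,T=d['c'],d['K'],d['T']
g=c.max(2).astype(float)
for n,u,v,N in(('L',234.8,140.2,(.647,.055)),('R',300.6,151.0,(.6098,-.139))):
    print(g[int(v)-4:int(v)+6,int(u)-4:int(u)+6].astype(int).tolist())
    p=ray(K,T,u,v,.074)[:2]-N;print(n,np.hypot(*p),np.degrees(np.arctan2(p[1],p[0])))
E
```

```text
t 1.975 tcp [ 0.4544 -0.1611  0.1987] yaw 161.2 tilt [-0.001  0.    -1.   ] q6 -1.73 F [ 1.1 -0.6  0.3] M [-0.01 -0.02 -0.  ] w 0.0513 ff 0.0
[[174, 172, 168, 164, 158, 152, 148, 149, 144, 137], [162, 166, 165, 181, 179, 178, 176, 175, 171, 168], [166, 164, 167, 168, 120, 114, 157, 167, 165, 181], [192, 188, 185, 178, 94, 51, 156, 164, 168, 168], [197, 195, 196, 194, 87, 48, 180, 187, 186, 179], [198, 199, 199, 171, 89, 52, 186, 196, 196, 194], [182, 197, 199, 192, 183, 121, 130, 191, 197, 196], [199, 201, 200, 204, 200, 131, 171, 194, 196, 197], [167, 159, 159, 167, 177, 112, 184, 192, 180, 179], [172, 187, 190, 192, 178, 131, 130, 188, 192, 168]]
L 0.0373976463474366 -10.180756535617338
[[176, 176, 172, 168, 160, 154, 149, 153, 146, 140], [165, 175, 166, 181, 183, 181, 176, 177, 174, 171], [169, 165, 160, 169, 116, 112, 160, 176, 167, 183], [191, 187, 183, 179, 78, 56, 159, 166, 161, 168], [197, 196, 195, 194, 84, 50, 181, 187, 183, 178], [196, 198, 196, 171, 73, 101, 188, 195, 195, 194], [201, 168, 188, 184, 139, 176, 195, 198, 196, 195], [200, 191, 188, 186, 180, 189, 174, 178, 196, 198], [200, 181, 150, 132, 130, 167, 181, 175, 197, 199], [141, 160, 184, 185, 185, 175, 149, 171, 197, 200]]
R 0.03696246178706129 -13.63418498002505
```

step_arm(rows=[0, 0, 0, 0, 0, -0.05, 0.6, 0, 0, 0, 0, 0, -0.05, 0.6, 0, 0, 0, 0, 0, -0.04, 0.6, 0, 0, 0, 0, 0, -0.03, 0.6, 0, 0, 0, 0, 0, 0, 0.6], squeeze=50)

```text
time: 2.6
tcp_pos: [0.4522, -0.161, 0.027]
tcp_rot: [[-0.945, 0.327, -0.005], [0.327, 0.945, 0.003], [0.006, 0.001, -1.0]]
wrist_force: [-0.6, -0.2, 1.4]
gripper_width: 0.0509
finger_force: 0.0
```

step_arm(rows=[0, 0, 0, 0, 0, 0, 0, 0, 0, 0, 0, 0, 0, 0, 0, 0, 0, 0, 0, 0, 0, 0, 0, 0, 0, 0, 0, 0, 0, 0, 0, 0, 0, 0, 0])

```text
time: 3.22
tcp_pos: [0.4545, -0.1622, 0.0292]
tcp_rot: [[-0.945, 0.327, 0.0], [0.327, 0.945, -0.0], [-0.0, -0.0, -1.0]]
wrist_force: [0.1, 0.8, 0.3]
gripper_width: -0.0004
finger_force: 0.0
```

```bash
python3 - <<'E'
from h import *
st()
E
```

```text
t 3.225 tcp [ 0.4545 -0.1622  0.0292] yaw 160.9 tilt [ 0. -0. -1.] q6 -1.72 F [0.1 0.8 0.3] M [ 0.05 -0.   -0.02] w -0.0004 ff 0.0
```

```bash
python3 - <<'E'
from h import *
a,P,K,T=snap('top');b,P2,K2,T2=snap('side')
A=cv2.resize(a[180:260,260:345,::-1],(400,400));B=cv2.resize(b[130:230,230:330,::-1],(400,400))
cv2.imwrite('pics/miss.png',np.hstack([A,B]))
E
```

```text
(no output)
```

View pics/miss.png

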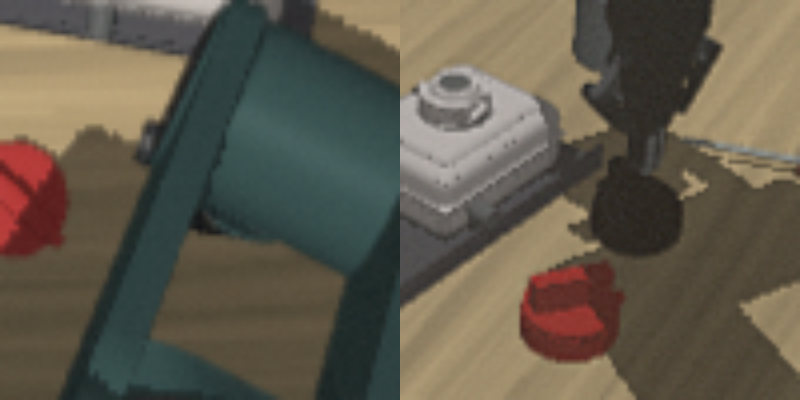

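The fingers closed empty, though the side view shows them right at the cap. I open, rise and look again.

step_arm(rows=[0, 0, 0, 0, 0, 0, 0.6, 0, 0, 0, 0, 0, 0, 0.6, 0, 0, 0, 0, 0, 0, 0.6, 0, 0, 0, 0, 0, 0.05, 0.6, 0, 0, 0, 0, 0, 0.05, 0.6])

```text
time: 3.95
tcp_pos: [0.4537, -0.1618, 0.1296]
tcp_rot: [[-0.945, 0.327, -0.002], [0.327, 0.945, 0.001], [0.002, 0.0, -1.0]]
wrist_force: [0.5, 0.1, -0.2]
gripper_width: 0.0513
finger_force: 0.0
```

```bash
python3 - <<'E'
from h import *
st()
b,P,K,T=snap('side');X=P.reshape(-1,3);C=b.reshape(-1,3)
t=X[(np.hypot(X[:,0]-.455,X[:,1]+.16)<.06)&(X[:,2]<.07)&(C.max(1)<75)]
for lo,hi in((.005,.024),(.024,.032),(.034,.048),(.048,.07)):
    k=t[(t[:,2]>lo)&(t[:,2]<hi)]
    if len(k): print(lo,len(k),k.mean(0).round(4),k.min(0).round(3),k.max(0).round(3))
cv2.imwrite('pics/up.png',cv2.resize(b[110:230,220:340,::-1],(600,600)))
E
```

```text
t 3.95 tcp [ 0.4537 -0.1618  0.1296] yaw 160.9 tilt [-0.002  0.001 -1.   ] q6 -1.72 F [ 0.5  0.1 -0.2] M [-0.05 -0.04  0.01] w 0.0513 ff 0.0
0.005 129 [ 0.446  -0.1404  0.0158] [ 0.418 -0.174  0.005] [ 0.488 -0.125  0.024]
0.024 127 [ 0.4541 -0.1497  0.0263] [ 0.42  -0.187  0.024] [ 0.493 -0.128  0.031]
0.034 66 [ 0.4512 -0.1562  0.0407] [ 0.426 -0.168  0.034] [ 0.482 -0.146  0.048]
0.048 68 [ 0.4537 -0.161   0.0523] [ 0.424 -0.178  0.048] [ 0.483 -0.147  0.055]
```

View pics/up.png

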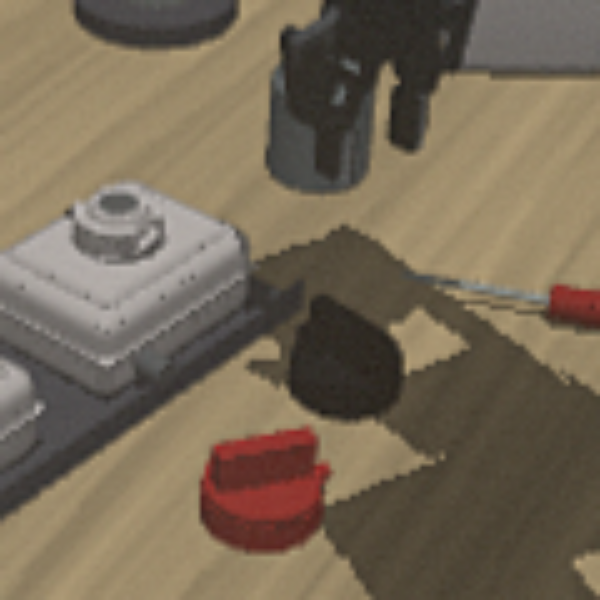

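```bash
python3 - <<'E'
from h import *
s=arm.state();p=np.array(s['tcp_pos']);R=np.array(s['tcp_rot'])
b,P,K,T=snap('side')
def proj(x):
    q=T[:3,:3].T@(x-T[:3,3]);q=K@q;q=q[:2]/q[2];return q.round(1),((q-[220,110])*5).round(0)
for x in(p,p+R[:,1]*.0257,p-R[:,1]*.0257,p-[0,0,.1]):print(proj(x))
X=P.reshape(-1,3);t=X[(np.hypot(X[:,0]-p[0],X[:,1]-p[1])<.12)&(X[:,2]>.1)&(X[:,2]<.19)]
print(len(t))
for z in np.arange(.1,.19,.01):
    k=t[(t[:,2]>z)&(t[:,2]<z+.01)]
    if len(k):
        l=(k-p)@R; print(z.round(2),len(k),'tool x',l[:,0].min().round(3),l[:,0].max().round(3),'y',l[:,1].min().round(3),l[:,1].max().round(3), np.sort(l[:,1])[::max(1,len(k)//6)].round(3))
E
```

```text
(array([291. , 150.1]), array([355., 201.]))
(array([284.8, 153.2]), array([324., 216.]))
(array([297.1, 147.2]), array([385., 186.]))
(array([288.5, 177.4]), array([343., 337.]))
79
0.17 31 tool x -0.006 0.014 y -0.03 0.037 [-0.03  -0.028 -0.026 -0.026  0.029  0.031  0.037]
0.18 48 tool x -0.008 0.017 y -0.041 0.04 [-0.041 -0.029 -0.027 -0.025  0.032  0.038]
```

```bash
python3 - <<'E'
from h import *
s=arm.state();p=np.array(s['tcp_pos']);R=np.array(s['tcp_rot']);print(p)
for n in('side',):
    b,P,K,T=snap(n);X=P.reshape(-1,3)
    t=X[(np.hypot(X[:,0]-p[0],X[:,1]-p[1])<.09)&(X[:,2]>.07)&(X[:,2]<.25)]
    l=(t-p)@R
    for sg in(1,-1):
        k=np.sort(-l[l[:,1]*sg>0][:,2]);print(n,sg,len(k),k[:8].round(4))
# tip silhouette: dark pixels in column ranges
g=b.max(2)
for u0,u1,sg in((281,292,1),(296,308,-1)):
    m=(g[120:150,u0:u1]<60);v=np.nonzero(m)[0].max()+120;u=u0+np.median(np.nonzero(m[v-120])[0])
    tip=p+R[:,1]*.027*sg
    # height at which ray meets vertical through tip's camera-depth
    d=T[:3,:3]@np.linalg.solve(K,[u,v+.5,1]);k=((tip-T[:3,3])[:2]@d[:2])/(d[:2]@d[:2]);print(u,v,(T[:3,3]+k*d).round(4),'tip xy',tip[:2].round(4))
print({k:np.round(v,3) for k,v in s.items() if k in('joint_pos','dq')})
E
```

```text
[ 0.45805687 -0.16398967  0.13366939]
side 1 286 [0.0339 0.035  0.0354 0.0382 0.0387 0.0391 0.041  0.0414]
side -1 246 [0.0349 0.036  0.0364 0.0366 0.0379 0.039  0.0392 0.0395]
285.0 143 [ 0.4674 -0.1383  0.1688] tip xy [ 0.4669 -0.1385]
300.5 137 [ 0.4432 -0.1919  0.1689] tip xy [ 0.4492 -0.1895]
{'joint_pos': array([-0.486,  0.268,  1.837, -0.   ,  1.028, -1.724]), 'dq': array([-0.003,  0.052,  0.065, -0.002, -0.08 , -0.003])}
```

The fingertips sit about 35 mm higher than the reported TCP, so I closed above the bar. I check the settled reading, then go lower.

step_arm(rows=[0, 0, 0, 0, 0, -0.05, 0.4, 0, 0, 0, 0, 0, -0.03, 0.4, 0, 0, 0, 0, 0, 0, 0.4])

```text
time: 4.47
tcp_pos: [0.4513, -0.1605, 0.0462]
tcp_rot: [[-0.945, 0.327, -0.007], [0.327, 0.945, 0.003], [0.007, 0.001, -1.0]]
wrist_force: [-0.9, -0.4, -0.1]
gripper_width: 0.0343
finger_force: 0.0
```

```bash
cat >> h.py <<'E'
def tips(save=None):
    s=arm.state();p=np.array(s['tcp_pos']);R=np.array(s['tcp_rot'])
    b,P,K,T=snap('side');X=P.reshape(-1,3)
    t=X[(np.hypot(X[:,0]-p[0],X[:,1]-p[1])<.09)&(X[:,2]>p[2]-.03)&(X[:,2]<p[2]+.12)]
    l=(t-p)@R; zz=-l[:,2]
    print('tip heights above tcp',np.sort(zz)[:6].round(4)); q=l[zz<np.sort(zz)[3]+.015]
    print('tool x',q[:,0].min().round(4),q[:,0].max().round(4),'y',np.sort(q[:,1])[::max(1,len(q)//10)].round(3))
    if save: cv2.imwrite(save,cv2.resize(b[110:230,220:340,::-1],(600,600)))
E
python3 - <<'E'
from h import *
st();st();tips();st()
E
```

```text
t 4.475 tcp [ 0.4513 -0.1605  0.0462] yaw 160.9 tilt [-0.007  0.003 -1.   ] q6 -1.72 F [-0.9 -0.4 -0.1] M [0.04 0.02 0.01] w 0.0343 ff 0.0
t 4.475 tcp [ 0.4513 -0.1605  0.0462] yaw 160.9 tilt [-0.007  0.003 -1.   ] q6 -1.72 F [-0.9 -0.4 -0.1] M [0.04 0.02 0.01] w 0.0343 ff 0.0
tip heights above tcp [-0.0302 -0.0298 -0.0297 -0.0296 -0.0293 -0.0289]
tool x -0.0821 0.0337 y [-0.036 -0.016  0.002  0.005  0.008  0.013  0.018  0.022  0.027  0.031
  0.05 ]
t 4.525 tcp [ 0.4528 -0.1613  0.0476] yaw 160.9 tilt [-0.004  0.002 -1.   ] q6 -1.72 F [ 0.2  0.1 -0. ] M [-0.    0.01  0.01] w 0.0339 ff 0.0
```

step_arm(rows=[0, 0, 0, 0, 0, -0.02, 0.4, 0, 0, 0, 0, 0, -0.01, 0.4, 0, 0, 0, 0, 0, -0.01, 0.4, 0, 0, 0, 0, 0, 0, 0.4, 0, 0, 0, 0, 0, 0, 0.4])

```text
time: 5.15
tcp_pos: [0.4547, -0.1622, 0.0093]
tcp_rot: [[-0.945, 0.327, 0.0], [0.327, 0.945, -0.0], [-0.0, -0.0, -1.0]]
wrist_force: [0.2, 0.1, 0.5]
gripper_width: 0.0344
finger_force: 0.0
```

step_arm(rows=[0, 0, 0, 0, 0, 0, 0, 0, 0, 0, 0, 0, 0, 0, 0, 0, 0, 0, 0, 0, 0, 0, 0, 0, 0, 0, 0, 0])

```text
time: 5.65
tcp_pos: [0.4548, -0.1623, 0.0095]
tcp_rot: [[-0.945, 0.327, 0.001], [0.327, 0.945, -0.001], [-0.001, -0.0, -1.0]]
wrist_force: [-0.4, -0.0, 5.4]
gripper_width: 0.0128
finger_force: 49.4
```

```bash
python3 - <<'E'
from h import *
st()
E
```

```text
t 5.65 tcp [ 0.4548 -0.1623  0.0095] yaw 160.9 tilt [ 0.001 -0.001 -1.   ] q6 -1.72 F [-0.4 -0.   5.4] M [0.05 0.07 0.03] w 0.0128 ff 49.4
```

Gripped: 12.8 mm width, 49 N. Now I lift, move above the right neck, and look.

step_arm(rows=[0, 0, 0, 0, 0, 0.02, 0, 0, 0, 0, 0, 0, 0.05, 0, 0, 0, 0, 0, 0, 0.06, 0, 0, 0, 0.07, 0.03, 0.005, 0.01, 0, 0, 0, 0.07, 0.04, 0.006, 0, 0])

```text
time: 6.28
tcp_pos: [0.5255, -0.1515, 0.151]
tcp_rot: [[-0.982, 0.19, 0.003], [0.19, 0.982, -0.002], [-0.003, -0.001, -1.0]]
wrist_force: [1.3, 0.3, -0.9]
gripper_width: 0.0122
finger_force: 49.1
```

step_arm(rows=[0, 0, 0, 0.04, 0.006, 0, 0, 0, 0, 0, 0.03, 0.004, 0, 0, 0, 0, 0, 0.0155, 0.0006, 0, 0, 0, 0, 0, 0, 0, 0, 0, 0, 0, 0, 0, 0, 0, 0])

```text
time: 6.9
tcp_pos: [0.6083, -0.1405, 0.1486]
tcp_rot: [[-0.981, 0.192, -0.002], [0.192, 0.981, 0.0], [0.002, -0.0, -1.0]]
wrist_force: [0.1, -0.8, -1.1]
gripper_width: 0.0124
finger_force: 49.0
```

```bash
cat >> h.py <<'E'
def see(u0,v0,w,h,name,N):
    st();b,P,K,T=snap('side');X=P.reshape(-1,3);C=b.reshape(-1,3)
    m=(np.hypot(X[:,0]-N[0],X[:,1]-N[1])<.06)&(X[:,2]>.09)&(X[:,2]<.2)
    k=X[m&(C.max(1)<75)]; print('dark z percentiles',np.percentile(k[:,2],[0,2,10,50,90]).round(4),len(k))
    for lo in np.arange(.095,.17,.005):
        q=k[(k[:,2]>=lo)&(k[:,2]<lo+.005)]
        if len(q)>8: print(lo.round(3),len(q),q[:,:2].min(0).round(3),q[:,:2].max(0).round(3))
    cv2.imwrite(name,cv2.resize(b[v0:v0+h,u0:u0+w,::-1],None,fx=5,fy=5))
E
python3 - <<'E'
from h import *
see(185,80,140,110,'pics/over.png',(.61,-.139))
E
```

```text
t 6.9 tcp [ 0.6083 -0.1405  0.1486] yaw 168.9 tilt [-0.002  0.    -1.   ] q6 -1.71 F [ 0.1 -0.8 -1.1] M [-0.01  0.02  0.04] w 0.0124 ff 49.0
dark z percentiles [0.0959 0.0969 0.1435 0.164  0.1907] 454
0.095 26 [ 0.599 -0.153] [ 0.621 -0.132]
0.14 27 [ 0.572 -0.145] [ 0.626 -0.105]
0.145 32 [ 0.573 -0.146] [ 0.634 -0.105]
0.15 34 [ 0.573 -0.146] [ 0.634 -0.103]
0.155 36 [ 0.573 -0.145] [ 0.632 -0.103]
0.16 109 [ 0.573 -0.162] [ 0.647 -0.105]
0.165 45 [ 0.577 -0.163] [ 0.643 -0.106]
0.17 25 [ 0.578 -0.14 ] [ 0.636 -0.127]
```

View pics/over.png

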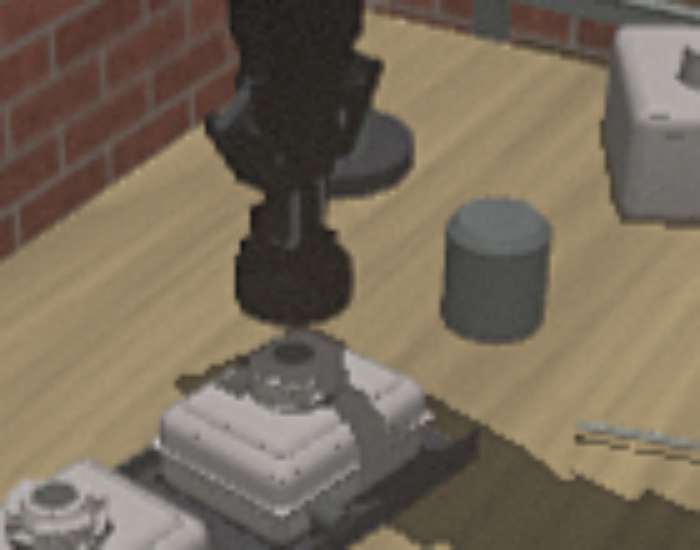

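The cap is held level above the right neck, rim about 40 mm above it and centred within 2 mm. I lower it.

step_arm(rows=[0, 0, 0, 0.001, 0.001, -0.03, 0, 0, 0, 0, 0, 0, -0.01, 0, 0, 0, 0, 0, 0, -0.003, 0, 0, 0, 0, 0, 0, 0, 0])

```text
time: 7.45
tcp_pos: [0.611, -0.1397, 0.1064]
tcp_rot: [[-0.981, 0.192, 0.0], [0.192, 0.981, -0.0], [-0.0, -0.0, -1.0]]
wrist_force: [-0.3, 0.6, 0.4]
gripper_width: 0.0125
finger_force: 49.0
```

step_arm(rows=[0, 0, 0, 0, 0, -0.003, 0, 0, 0, 0, 0, 0, -0.003, 0, 0, 0, 0, 0, 0, 0, 0])

```text
time: 7.82
tcp_pos: [0.6119, -0.1399, 0.102]
tcp_rot: [[-0.981, 0.191, 0.002], [0.191, 0.982, -0.001], [-0.003, -0.001, -1.0]]
wrist_force: [-3.1, 0.8, 10.5]
gripper_width: 0.0126
finger_force: 50.5
```

step_arm(rows=[0, 0, -0.07, -0.001, 0, -0.003, 0, 0, 0, 0, 0, 0, 0, 0, 0, 0, 0.14, 0, 0, 0, 0, 0, 0, 0, 0, 0, 0, 0])

```text
time: 8.32
tcp_pos: [0.6133, -0.1407, 0.1016]
tcp_rot: [[-0.993, 0.121, 0.008], [0.12, 0.993, -0.003], [-0.008, -0.002, -1.0]]
wrist_force: [-2.5, 0.8, 23.1]
gripper_width: 0.0125
finger_force: 52.1
```

```bash
python3 - <<'E'
from h import *
st()
E
```

```text
t 8.325 tcp [ 0.6133 -0.1407  0.1016] yaw 173.1 tilt [ 0.008 -0.003 -1.   ] q6 -1.78 F [-2.5  0.8 23.1] M [0.17 0.56 0.23] w 0.0125 ff 52.1
```

It stays about 21 mm above the neck even under 23 N and a ±4° turn, so this is the wrong tank. I take the cap to the left neck.

step_arm(rows=[0, 0, -0.07, 0, 0, 0.03, 0, 0, 0, 0, 0, 0, 0.019, 0, 0, 0, 0, 0.008, 0.045, 0, 0, 0, 0, 0, 0.01, 0.05, 0, 0, 0, 0, 0, 0.01, 0.05, 0, 0])

```text
time: 8.95
tcp_pos: [0.6383, 0.0067, 0.1464]
tcp_rot: [[-0.981, 0.192, 0.001], [0.192, 0.981, -0.0], [-0.001, -0.0, -1.0]]
wrist_force: [1.9, -0.0, -0.6]
gripper_width: 0.0123
finger_force: 49.2
```

step_arm(rows=[0, 0, 0, 0.01, 0.04, 0, 0, 0, 0, 0, 0, 0.01, 0, 0, 0, 0, 0, 0, 0, 0, 0, 0, 0, 0, 0, 0, 0, 0])

```text
time: 9.45
tcp_pos: [0.6476, 0.0541, 0.1459]
tcp_rot: [[-0.981, 0.192, -0.0], [0.193, 0.981, -0.001], [0.0, -0.001, -1.0]]
wrist_force: [-0.3, -0.1, -0.8]
gripper_width: 0.0123
finger_force: 49.2
```

```bash
python3 - <<'E'
from h import *
see(140,80,140,110,'pics/overL.png',(.647,.055))
E
```

```text
t 9.45 tcp [0.6476 0.0541 0.1459] yaw 168.9 tilt [-0.    -0.001 -1.   ] q6 -1.4 F [-0.3 -0.1 -0.8] M [-0.06 -0.01  0.02] w 0.0123 ff 49.2
dark z percentiles [0.0948 0.0967 0.1391 0.1613 0.1897] 578
0.095 40 [0.635 0.042] [0.661 0.065]
0.135 22 [0.611 0.042] [0.659 0.089]
0.14 36 [0.61  0.041] [0.666 0.09 ]
0.145 43 [0.61  0.042] [0.667 0.091]
0.15 36 [0.611 0.043] [0.664 0.09 ]
0.155 56 [0.611 0.035] [0.686 0.09 ]
0.16 165 [0.612 0.023] [0.682 0.089]
0.165 32 [0.616 0.053] [0.678 0.065]
0.17 15 [0.618 0.053] [0.677 0.067]
```

step_arm(rows=[0, 0, 0, 0, 0, -0.03, 0, 0, 0, 0, 0, 0, -0.01, 0, 0, 0, 0, 0, 0, -0.003, 0, 0, 0, 0, 0, 0, -0.003, 0, 0, 0, 0, 0, 0, 0, 0])

```text
time: 10.12
tcp_pos: [0.6483, 0.0554, 0.1005]
tcp_rot: [[-0.981, 0.192, 0.001], [0.192, 0.981, -0.0], [-0.001, 0.0, -1.0]]
wrist_force: [-0.5, 0.2, -0.8]
gripper_width: 0.0126
finger_force: 49.2
```

step_arm(rows=[0, 0, 0, 0, 0, -0.003, 0, 0, 0, 0, 0, 0, -0.003, 0, 0, 0, 0, 0, 0, 0, 0])

```text
time: 10.5
tcp_pos: [0.6476, 0.0555, 0.0937]
tcp_rot: [[-0.981, 0.192, -0.001], [0.192, 0.981, -0.0], [0.001, -0.0, -1.0]]
wrist_force: [-0.4, -0.1, -0.9]
gripper_width: 0.0123
finger_force: 49.2
```

It drops in, so the left tank is the right one. I lower to contact, then screw clockwise.

step_arm(rows=[0, 0, 0, 0, 0, -0.003, 0, 0, 0, 0, 0, 0, -0.001, 0, 0, 0, 0, 0, 0, 0, 0])

```text
time: 10.88
tcp_pos: [0.6482, 0.0557, 0.0913]
tcp_rot: [[-0.981, 0.192, 0.001], [0.192, 0.981, 0.0], [-0.001, 0.0, -1.0]]
wrist_force: [-3.6, 1.9, 9.0]
gripper_width: 0.0129
finger_force: 50.4
```

step_arm(rows=[0, 0, -0.12, 0, 0, -0.0005, 0, 0, 0, -0.12, 0, 0, -0.0005, 0, 0, 0, -0.12, 0, 0, -0.0005, 0, 0, 0, 0, 0, 0, 0, 0])

```text
time: 11.38
tcp_pos: [0.6492, 0.0554, 0.0895]
tcp_rot: [[-0.852, 0.524, 0.003], [0.524, 0.852, -0.0], [-0.002, 0.001, -1.0]]
wrist_force: [1.4, 0.8, 6.4]
gripper_width: 0.0125
finger_force: 50.1
```

step_arm(rows=[0, 0, -0.12, 0, 0, -0.0006, 0, 0, 0, -0.12, 0, 0, -0.0006, 0, 0, 0, -0.12, 0, 0, -0.0006, 0, 0, 0, -0.12, 0, 0, -0.0006, 0, 0, 0, -0.12, 0, 0, -0.0006, 0])

```text
time: 12.0
tcp_pos: [0.6492, 0.0553, 0.0863]
tcp_rot: [[-0.405, 0.914, 0.003], [0.914, 0.405, -0.0], [-0.001, 0.002, -1.0]]
wrist_force: [1.5, -0.0, 4.9]
gripper_width: 0.0124
finger_force: 49.8
```

step_arm(rows=[0, 0, -0.1, 0, 0, -0.0005, 0, 0, 0, -0.1, 0, 0, -0.0005, 0, 0, 0, -0.1, 0, 0, -0.0005, 0, 0, 0, 0, 0, 0, 0, 0])

```text
time: 12.5
tcp_pos: [0.6498, 0.0553, 0.0855]
tcp_rot: [[-0.12, 0.993, 0.004], [0.993, 0.12, -0.0], [-0.001, 0.004, -1.0]]
wrist_force: [0.1, -0.5, 6.8]
gripper_width: 0.012
finger_force: 50.3
```

```bash
python3 - <<'E'
from h import *
see(140,80,140,110,'pics/screwL.png',(.647,.055))
E
```

```text
t 12.5 tcp [0.6498 0.0553 0.0855] yaw 96.9 tilt [ 0.004 -0.    -1.   ] q6 -0.14 F [ 0.1 -0.5  6.8] M [-0.16 -0.1  -0.05] w 0.012 ff 50.3
dark z percentiles [0.0903 0.0923 0.0992 0.1403 0.1915] 811
0.095 60 [0.612 0.014] [0.676 0.089]
0.1 158 [0.613 0.013] [0.681 0.089]
0.105 20 [0.637 0.028] [0.648 0.083]
0.11 9 [0.637 0.061] [0.647 0.083]
0.115 18 [0.634 0.058] [0.65  0.084]
0.12 15 [0.63  0.022] [0.666 0.084]
0.125 36 [0.628 0.045] [0.657 0.083]
0.13 27 [0.626 0.049] [0.663 0.079]
0.135 19 [0.626 0.051] [0.665 0.068]
0.14 22 [0.626 0.044] [0.666 0.066]
0.145 17 [0.626 0.049] [0.663 0.068]
0.15 17 [0.627 0.048] [0.664 0.068]
0.155 15 [0.623 0.051] [0.659 0.069]
0.16 26 [0.613 0.049] [0.674 0.07 ]
0.165 48 [0.611 0.045] [0.68  0.073]
0.17 45 [0.608 0.043] [0.689 0.072]
```

Down 5.8 mm after 72°, with no stop torque yet. I turn a bit further until it stops.

step_arm(rows=[0, 0, -0.05, 0, 0, -0.0003, 0, 0, 0, -0.05, 0, 0, -0.0003, 0, 0, 0, -0.05, 0, 0, 0, 0, 0, 0, 0, 0, 0, 0, 0])

```text
time: 13.05
tcp_pos: [0.6498, 0.0564, 0.0855]
tcp_rot: [[0.027, 1.0, 0.004], [1.0, -0.027, 0.001], [0.001, 0.004, -1.0]]
wrist_force: [0.1, 3.5, 10.9]
gripper_width: 0.0125
finger_force: 55.4
```

```bash
python3 - <<'E'
from h import *
st()
E
```

```text
t 13.05 tcp [0.6498 0.0564 0.0855] yaw 88.4 tilt [ 0.004  0.001 -1.   ] q6 0.01 F [ 0.1  3.5 10.9] M [0.55 0.14 1.23] w 0.0125 ff 55.4
```

Stop torque reached (1.2 N m), so this cap is home. I release, rise and head for the second cap.

step_arm(rows=[0, 0, 0.05, 0, 0, 0, 0, 0, 0, 0, 0, 0, 0, 0.4, 0, 0, 0, 0, 0, 0, 0.4, 0, 0, 0, 0, 0, 0.04, 0.4, 0, 0, 0, 0, 0, 0.05, 0.4])

```text
time: 13.68
tcp_pos: [0.6462, 0.0553, 0.1723]
tcp_rot: [[-0.018, 1.0, -0.005], [1.0, 0.018, -0.0], [0.0, -0.005, -1.0]]
wrist_force: [1.7, -0.5, 0.4]
gripper_width: 0.0344
finger_force: 0.0
```

step_arm(rows=[0, 0, 0.15, -0.0205, 0.0093, 0, 0.4, 0, 0, 0.15, -0.0205, 0.0093, 0, 0.4, 0, 0, 0.15, -0.0205, 0.0093, 0, 0.4, 0, 0, 0.15, -0.0205, 0.0093, 0, 0.4, 0, 0, 0.15, -0.0205, 0.0093, 0, 0.4])

```text
time: 14.3
tcp_pos: [0.5442, 0.102, 0.1728]
tcp_rot: [[-0.698, 0.716, -0.001], [0.716, 0.698, -0.0], [0.001, -0.001, -1.0]]
wrist_force: [-0.5, -0.6, -0.1]
gripper_width: 0.0341
finger_force: 0.0
```

step_arm(rows=[0, 0, 0.15, -0.0205, 0.0093, 0, 0.4, 0, 0, 0.15, -0.0205, 0.0093, 0, 0.4, 0, 0, 0.15, -0.0205, 0.0093, 0, 0.4, 0, 0, 0.15, -0.0205, 0.0093, 0, 0.4, 0, 0, 0.15, -0.0205, 0.0093, 0, 0.4])

```text
time: 14.92
tcp_pos: [0.4418, 0.1485, 0.1729]
tcp_rot: [[-0.999, 0.048, -0.001], [0.048, 0.999, -0.0], [0.001, -0.0, -1.0]]
wrist_force: [1.0, -0.3, -1.2]
gripper_width: 0.0337
finger_force: 0.0
```

step_arm(rows=[0, 0, 0, 0, 0, -0.04, 0.4, 0, 0, 0, 0, 0, 0, 0.4, 0, 0, 0, 0, 0, 0, 0.4])

```text
time: 15.3
tcp_pos: [0.4433, 0.1483, 0.1338]
tcp_rot: [[-0.999, 0.053, -0.0], [0.053, 0.999, -0.0], [0.0, -0.0, -1.0]]
wrist_force: [-0.4, 0.1, 0.1]
gripper_width: 0.0341
finger_force: 0.0
```

```bash
python3 - <<'E'
from h import *
st()
for n in('side','top'):
    b,P,K,T=snap(n);X=P.reshape(-1,3);C=b.reshape(-1,3);D=C.max(1)<75
    for N,a,z in(((.4445,.149),.047,.06),((.648,.055),.12,.135)):
        t=X[D&(np.hypot(X[:,0]-N[0],X[:,1]-N[1])<.045)&(X[:,2]>a)&(X[:,2]<z)]
        if len(t)<5: print(n,'none');continue
        m=t[:,:2].mean(0);w,V=np.linalg.eigh(np.cov((t[:,:2]-m).T));print(n,'bar',m.round(4),len(t),'zpct',np.percentile(t[:,2],[50,90,98]).round(4),'ang',np.degrees(np.arctan2(V[1,1],V[0,1])).round(1),'ext',np.ptp((t[:,:2]-m)@V[:,1]).round(3))
    for N in((.647,.055),):
        t=X[D&(np.hypot(X[:,0]-N[0],X[:,1]-N[1])<.045)&(X[:,2]>.09)&(X[:,2]<.112)];print('disc z',np.percentile(t[:,2],[10,50,90]).round(4) if len(t) else '-',t[:,:2].min(0).round(3),t[:,:2].max(0).round(3))
E
```

```text
t 15.3 tcp [0.4433 0.1483 0.1338] yaw 177.0 tilt [-0. -0. -1.] q6 -1.34 F [-0.4  0.1  0.1] M [0.04 0.   0.01] w 0.0341 ff 0.0
side bar [0.4427 0.1492] 126 zpct [0.0525 0.0546 0.0558] ang 174.1 ext 0.059
side bar [0.6444 0.0589] 103 zpct [0.128  0.1299 0.1309] ang 93.9 ext 0.062
disc z [0.0941 0.1008 0.105 ] [0.61  0.015] [0.681 0.091]
top none
top bar [0.6484 0.0551] 103 zpct [0.1292 0.1321 0.1336] ang 93.5 ext 0.06
disc z [0.0976 0.1019 0.1056] [0.614 0.015] [0.682 0.089]
```

The left cap is home: bar top at 130 mm as expected, and centred. Now I grip the second cap.

step_arm(rows=[0, 0, -0.047, 0.001, 0, -0.05, 0.4, 0, 0, 0, 0, 0, -0.045, 0.4, 0, 0, 0, 0, 0, -0.02, 0.4, 0, 0, 0, 0, 0, -0.0088, 0.4, 0, 0, 0, 0, 0, 0, 0.4])

```text
time: 16.02
tcp_pos: [0.4446, 0.1485, 0.0099]
tcp_rot: [[-0.995, 0.1, 0.001], [0.1, 0.995, -0.0], [-0.001, 0.0, -1.0]]
wrist_force: [0.5, 0.4, 1.0]
gripper_width: 0.0345
finger_force: 0.0
```

step_arm(rows=[0, 0, 0, 0, 0, 0, 0, 0, 0, 0, 0, 0, 0, 0, 0, 0, 0, 0, 0, 0, 0, 0, 0, 0, 0, 0, 0, 0])

```text
time: 16.52
tcp_pos: [0.4452, 0.1487, 0.0108]
tcp_rot: [[-0.995, 0.1, 0.003], [0.1, 0.995, 0.0], [-0.003, 0.001, -1.0]]
wrist_force: [-0.2, -0.0, 7.6]
gripper_width: 0.0125
finger_force: 49.5
```

step_arm(rows=[0, 0, 0, 0, 0, 0.02, 0, 0, 0, 0, 0, 0, 0.05, 0, 0, 0, 0, 0, 0, 0.06, 0, 0, 0, -0.03, 0.018, -0.03, 0.007, 0, 0, 0, -0.03, 0.024, -0.042, 0, 0])

```text
time: 17.15
tcp_pos: [0.4872, 0.0765, 0.1489]
tcp_rot: [[-0.987, 0.158, 0.004], [0.158, 0.987, 0.0], [-0.004, 0.001, -1.0]]
wrist_force: [1.4, -1.1, -1.3]
gripper_width: 0.0126
finger_force: 48.9
```

step_arm(rows=[0, 0, -0.03, 0.024, -0.042, 0, 0, 0, 0, 0, 0.024, -0.042, 0, 0, 0, 0, 0, 0.024, -0.042, 0, 0, 0, 0, 0, 0.024, -0.042, 0, 0, 0, 0, 0, 0.02, -0.035, 0, 0])

```text
time: 17.77
tcp_pos: [0.6027, -0.1283, 0.1471]
tcp_rot: [[-0.982, 0.189, 0.001], [0.189, 0.982, -0.0], [-0.001, -0.0, -1.0]]
wrist_force: [0.7, 1.2, -0.2]
gripper_width: 0.0129
finger_force: 48.9
```

step_arm(rows=[0, 0, 0, 0.008, -0.0125, 0, 0, 0, 0, 0, 0, 0, 0, 0, 0, 0, 0, 0, 0, 0, 0])

```text
time: 18.15
tcp_pos: [0.6088, -0.1375, 0.1465]
tcp_rot: [[-0.982, 0.188, -0.001], [0.188, 0.982, 0.001], [0.001, 0.001, -1.0]]
wrist_force: [0.1, -0.0, -1.2]
gripper_width: 0.0129
finger_force: 48.9
```

```bash
python3 - <<'E'
from h import *
see(185,80,140,110,'pics/over2.png',(.61,-.139))
E
```

```text
t 18.15 tcp [ 0.6088 -0.1375  0.1465] yaw 169.2 tilt [-0.001  0.001 -1.   ] q6 -1.71 F [ 0.1 -0.  -1.2] M [ 0.05  0.03 -0.02] w 0.0129 ff 48.9
dark z percentiles [0.0954 0.0972 0.1402 0.1608 0.1885] 460
0.095 25 [ 0.595 -0.153] [ 0.623 -0.132]
0.135 17 [ 0.575 -0.131] [ 0.629 -0.103]
0.14 32 [ 0.572 -0.145] [ 0.63  -0.101]
0.145 30 [ 0.573 -0.138] [ 0.629 -0.102]
0.15 37 [ 0.572 -0.145] [ 0.65 -0.1 ]
0.155 64 [ 0.572 -0.166] [ 0.645 -0.1  ]
0.16 97 [ 0.572 -0.16 ] [ 0.647 -0.103]
0.165 24 [ 0.579 -0.14 ] [ 0.636 -0.126]
0.17 24 [ 0.577 -0.138] [ 0.635 -0.126]
```

step_arm(rows=[0, 0, 0, 0.001, -0.002, -0.03, 0, 0, 0, 0, 0, 0, -0.01, 0, 0, 0, 0, 0, 0, -0.003, 0, 0, 0, 0, 0, 0, -0.003, 0, 0, 0, 0, 0, 0, 0, 0])

```text
time: 18.82
tcp_pos: [0.6112, -0.141, 0.1011]
tcp_rot: [[-0.982, 0.189, 0.001], [0.189, 0.982, -0.0], [-0.001, -0.0, -1.0]]
wrist_force: [-0.4, 0.4, -1.1]
gripper_width: 0.0126
finger_force: 48.9
```

step_arm(rows=[0, 0, 0, 0, 0, -0.003, 0, 0, 0, 0, 0, 0, -0.003, 0, 0, 0, 0, 0, 0, -0.002, 0, 0, 0, 0, 0, 0, 0, 0])

```text
time: 19.32
tcp_pos: [0.6107, -0.141, 0.0927]
tcp_rot: [[-0.982, 0.189, -0.0], [0.189, 0.982, -0.0], [0.0, -0.0, -1.0]]
wrist_force: [-2.3, 0.9, 3.2]
gripper_width: 0.0123
finger_force: 49.3
```

It dropped in and seated at the expected height. I screw it clockwise.

step_arm(rows=[0, 0, 0, 0, 0.001, -0.001, 0, 0, 0, -0.12, 0, 0, -0.0005, 0, 0, 0, -0.12, 0, 0, -0.0005, 0, 0, 0, -0.12, 0, 0, -0.0005, 0, 0, 0, 0, 0, 0, 0, 0])

```text
time: 19.95
tcp_pos: [0.6112, -0.1401, 0.0907]
tcp_rot: [[-0.852, 0.524, 0.001], [0.524, 0.852, -0.0], [-0.001, 0.0, -1.0]]
wrist_force: [-1.9, -0.3, 5.6]
gripper_width: 0.0127
finger_force: 49.6
```

step_arm(rows=[0, 0, -0.12, 0, 0, -0.0006, 0, 0, 0, -0.12, 0, 0, -0.0006, 0, 0, 0, -0.12, 0, 0, -0.0006, 0, 0, 0, -0.12, 0, 0, -0.0006, 0, 0, 0, -0.12, 0, 0, -0.0006, 0])

```text
time: 20.58
tcp_pos: [0.612, -0.1401, 0.0876]
tcp_rot: [[-0.405, 0.914, 0.002], [0.914, 0.405, -0.0], [-0.001, 0.002, -1.0]]
wrist_force: [1.0, 1.1, 4.1]
gripper_width: 0.0124
finger_force: 49.3
```

step_arm(rows=[0, 0, -0.1, 0, 0, -0.0005, 0, 0, 0, -0.1, 0, 0, -0.0005, 0, 0, 0, -0.1, 0, 0, -0.0005, 0, 0, 0, -0.05, 0, 0, -0.0003, 0, 0, 0, 0, 0, 0, 0, 0])

```text
time: 21.2
tcp_pos: [0.6117, -0.1406, 0.0868]
tcp_rot: [[-0.071, 0.997, 0.002], [0.997, 0.071, -0.001], [-0.001, 0.002, -1.0]]
wrist_force: [-3.2, 0.4, 9.8]
gripper_width: 0.0125
finger_force: 50.3
```

step_arm(rows=[0, 0, -0.05, 0, 0, -0.0003, 0, 0, 0, -0.04, 0, 0, 0, 0, 0, 0, 0, 0, 0, 0, 0])

```text
time: 21.58
tcp_pos: [0.6108, -0.1405, 0.0868]
tcp_rot: [[0.018, 1.0, 0.0], [1.0, -0.018, -0.001], [-0.001, 0.0, -1.0]]
wrist_force: [-5.6, 0.2, 15.2]
gripper_width: 0.0125
finger_force: 51.7
```

```bash
python3 - <<'E'
from h import *
st()
E
```

```text
t 21.575 tcp [ 0.6108 -0.1405  0.0868] yaw 89.0 tilt [ 0.    -0.001 -1.   ] q6 -0.32 F [-5.6  0.2 15.2] M [0.03 1.04 0.72] w 0.0125 ff 51.7
```

Stop torque again, 6 mm down. I release, back off and check.

step_arm(rows=[0, 0, 0.03, 0, 0, 0.001, 0, 0, 0, 0, 0, 0, 0, 0.4, 0, 0, 0, 0, 0, 0, 0.4, 0, 0, 0, 0, 0, 0.05, 0.4, 0, 0, 0, 0, 0, 0.06, 0.4])

```text
time: 22.2
tcp_pos: [0.6099, -0.1396, 0.1954]
tcp_rot: [[-0.01, 1.0, -0.003], [1.0, 0.01, 0.001], [0.001, -0.003, -1.0]]
wrist_force: [1.5, 0.2, -0.3]
gripper_width: 0.0343
finger_force: 0.0
```

step_arm(rows=[0, 0, 0, -0.05, 0, 0.04, 0.4, 0, 0, 0, -0.05, 0, 0.02, 0.4, 0, 0, 0, -0.05, 0, 0, 0.4, 0, 0, 0, 0, 0, 0, 0.4])

```text
time: 22.7
tcp_pos: [0.4587, -0.1392, 0.255]
tcp_rot: [[-0.009, 1.0, -0.002], [1.0, 0.009, 0.001], [0.001, -0.002, -1.0]]
wrist_force: [0.9, -0.7, -0.5]
gripper_width: 0.0343
finger_force: 0.0
```

```bash
python3 - <<'E'
from h import *
st()
for n in('side','top'):
    b,P,K,T=snap(n);X=P.reshape(-1,3);D=b.reshape(-1,3).max(1)<75
    if n=='side': cv2.imwrite('pics/end.png',cv2.resize(b[:,:,::-1],(800,600)))
    for N in((.648,.055),(.610,-.1395)):
        r=np.hypot(X[:,0]-N[0],X[:,1]-N[1])<.045
        t=X[D&r&(X[:,2]>.12)&(X[:,2]<.145)];d=X[D&r&(X[:,2]>.09)&(X[:,2]<.112)]
        print(n,'bar',t.mean(0).round(4) if len(t) else '-',len(t),np.percentile(t[:,2],[50,90,98]).round(4) if len(t) else '', 'disc',np.median(d[:,2]).round(4) if len(d) else '-',d[:,:2].min(0).round(3),d[:,:2].max(0).round(3))
E
```

```text
t 22.7 tcp [ 0.4587 -0.1392  0.255 ] yaw 90.5 tilt [-0.002  0.001 -1.   ] q6 -0.45 F [ 0.9 -0.7 -0.5] M [-0.03 -0.    0.01] w 0.0343 ff 0.0
side bar [0.6443 0.06   0.127 ] 96 [0.1278 0.1303 0.1309] disc 0.1006 [0.61  0.016] [0.683 0.091]
side bar [ 0.6049 -0.1377  0.1271] 69 [0.1285 0.1302 0.1308] disc 0.1008 [ 0.571 -0.184] [ 0.641 -0.106]
top bar [0.6484 0.0555 0.1292] 107 [0.1295 0.1331 0.1342] disc 0.102 [0.614 0.015] [0.683 0.088]
top bar [ 0.6092 -0.138   0.1294] 100 [0.1299 0.1329 0.1352] disc 0.1017 [ 0.574 -0.18 ] [ 0.644 -0.107]
```

View pics/end.png

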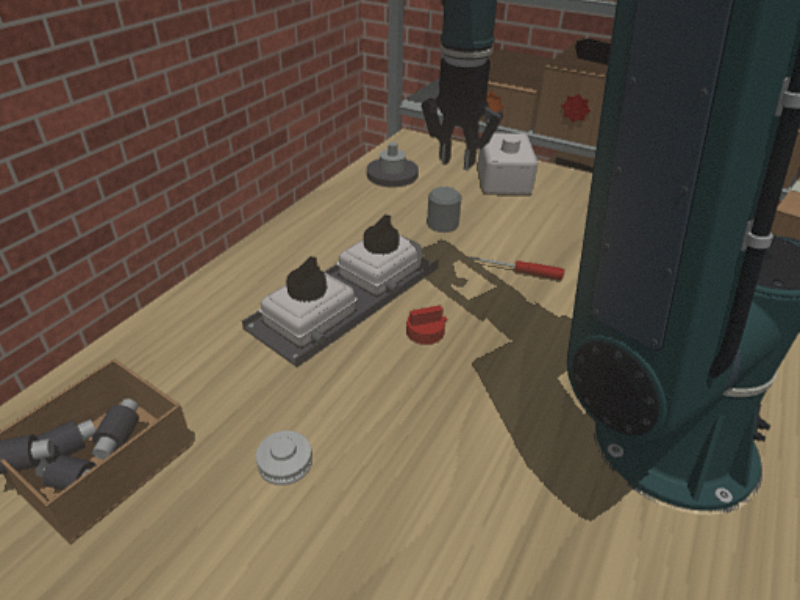

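Both caps sit level on their tanks at (307,280) and (381,236), with bar tops at the same home height of 130 mm. The pulley, filter, driver and red cap look unmoved, and the gripper is clear.

```bash
python3 -c "
from bench import arm
print(arm.hand_in())"
```

```text
the job is handed in; nothing more can be done
None
```

Job handed in at about 23 s of the 61 s allowed: both tanks have their matching caps screwed to the stop, the cap from the bench's right on the left tank and the other on the right tank; the other parts look unmoved, and no verdict came back.

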